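# Dial open the reagent lock box

## Task

Unlock the steel reagent box on the bench, reading its dial as a clock face seen from the front of the box, the large mark being twelve: turn the dial right (clockwise) to two o'clock, then left to ten, then right to one, stopping on each for about half a second and never running more than a third of a division past two or ten. Then slide the cover all the way open to the right and let go, with the dial left on one. Leave the bottle, jar and tip box standing where they are.

Things in the scene. Friction and masses are not known exactly. Their poses are not given: they have to be found in the camera images.
- lockbox: Grey steel lock box bolted to the bench, 170 (x) by 260 (y) by 85 mm high. Origin: centre of its underside; front faces -x (the robot), +y is its left, z up. The left 110 mm of its top is a deck, 85 mm high, with the dial; the right 150 mm is a compartment of vials closed by the sliding cover between two 10 mm wide steel rails (top 91 mm above the bench).
- mark12 (a point): Centre of the large white clock mark (20 by 7 mm, flat on the deck, 85 mm above the bench): twelve o'clock. It lies 53 mm from the dial's axis, on the far side (+x of the box). Eleven smaller marks, 30 degrees apart, follow clockwise as on a clock; three o'clock points to the cover (-y of the box). Axes as the box.
- dial (a joint): Angle of the dial in rad, clockwise seen from above is positive: 0 with the pointer at twelve o'clock, +1.047 at two, -1.047 at ten, +0.524 at one. Stops at -1.7 and +1.7. Vertical axis, light friction (0.06 N m); it stays where it is left, so it may be let go and gripped again anywhere.
- dial_grip (a point): Point on the dial's vertical axis, 112 mm above the bench, where its hub is gripped from above; 72 mm to +y of the box's origin. Flat dark skirt 80 mm across (top 92 mm above the bench) with an upright round black hub 44 mm across, up to 128 mm. A white line on skirt and hub top is the pointer: the point's x axis points along it and turns with the dial; z up.
- cover (a joint): How far the sliding cover is open, in m: 0 closed, 0.115 fully open at its stop; it slides along the box's -y (to the right). Friction about 2.5 N. A pin inside the lock holds it (it moves 2 mm) unless the dial is within about 10 degrees of one o'clock.
- cover_grip (a point): Centre of the cover's handle, 106 mm above the bench: an upright black bar on the flat aluminium cover, 80 mm long along the box's x, 12 mm thick along its y (the sliding direction), 30 mm high (91 to 121 mm above the bench). Axes as the box; it moves with the cover and, when closed, lies 127 mm to the -y of the dial's axis.
- bottle: Bystander: glass reagent bottle with a blue cap, 74 mm across, 150 mm high, standing on the bench to the left. Origin at the centre of its underside.
- jar: Bystander: white plastic jar with a red lid, 68 mm across, 100 mm high, standing on the bench to the right, near the robot. Origin at the centre of its underside.
- tipbox: Bystander: grey pipette-tip box with a clear lid, 120 by 85 by 65 mm high, on the bench to the right. Origin at the centre of its underside.

How it is judged (in metres and radians):
On the way, in this order (a step that is already met when the one before it is completed fails the run):
1. the dial is turned right to two o'clock, within 7 degrees, and rests there 0.2 s with the cover shut (value of joint dial between 0.925 and 1.169 rad and value of joint cover below 0.01 m), for 0.2 s.
2. then left to ten o'clock, within 7 degrees, for 0.2 s, cover still shut (value of joint dial between -1.169 and -0.925 rad and value of joint cover below 0.01 m), for 0.2 s.
3. then right to one o'clock, within 7 degrees, for 0.2 s, cover still shut (value of joint dial between 0.402 and 0.646 rad and value of joint cover below 0.01 m), for 0.2 s.
4. then the cover is slid fully open (to within 10 mm of its stop) (value of joint cover above 0.105 m), for 0.2 s.
At the end, for the whole second after the job is handed in: The cover is open to within 10 mm of its stop, the dial still points to one o'clock within 8 degrees, and the bottle, jar and tip box stand upright (value of joint cover above 0.105 m and value of joint dial between 0.384 and 0.664 rad and angle between each of bottle, jar, tipbox's own z axis and vertical below 0.2 rad); the robot touches nothing.
It fails at once if the dial is run more than 14 degrees past two or past ten o'clock (value of joint dial above 1.29 rad or value of joint dial below -1.29 rad).
It fails at once if the bottle, jar or tip box is shifted by more than 30 mm (distance of any of bottle, jar, tipbox from where it was at the start of the episode above 0.03 m).
It also fails if it takes over 48 s, if anything falls off the work surface, if the arm or the gripper's body presses on something with over 40 N, if the wrist force passes 120 N, or if a joint passes its speed limit or range.

## Robot

A 7-joint arm with a two-finger parallel gripper is mounted at the origin on the work surface. World frame = base frame: x ahead of the robot, y to its left, z up, the work surface at z = 0. Lengths are in m, angles in degrees, forces in N, time in s.
With the tool pointing down it reaches from about 0.35 to 0.775 m from the base axis. Payload 3.1 kg.
Tool frame: the origin (TCP) lies on the centre line of the jaws, within the pads' length; the fingertips stand 17 mm ahead of it and the grasp point (between the pads) lies 2 mm behind it (robot.tip_reach is the distance from the TCP to the fingertips, in m); z points along the fingers, y is the direction in which the jaws open and shut (so a half turn about z gives the same grasp; the last joint's range is limited). The gripper opens to 85 mm and grips with 20 to 120 N. Pads are 22 mm wide; open, the fingers measure 114 mm over their backs; the gripper's body (76 mm by 85 mm) begins 54 mm behind the grasp point. The pads swing forward as they close: fully open they stand 13 mm farther back than shut.
Start: joints at [62.871, 17.813, 0.802, 86.603, -0.252, 75.585, -1.558], TCP at [0.23, -0.5, 0.248] pointing down, gripper open.
Joint ranges: [-154.91, 154.91], [-16.99, 109.72], [-72.82, 74.43], [7.12, 147.25], [-82.49, 262.49], [11.32, 116.49], [-174.64, 174.64]. Speed limits (degrees/s): [159.86, 159.86, 180, 180, 180, 180, 180].

## Interface

Orientations are given as [roll, pitch, yaw] about the fixed x, y, z axes, in that order (R = Rz(yaw) Ry(pitch) Rx(roll)).
In Python, from station import robot, fingers, vision, workorder, recognise gives the robot as it stands. Calls block until the motion is done:
- robot.move_to(position, orientation): joint-space move of the TCP to a pose.
- robot.line_to(position, orientation=None, velocity=0.15, f_stop=None): straight line of the TCP; orientation=None keeps the orientation; velocity is the mean speed in m/s. With f_stop (N) it stops when the force on the tool has changed by that much, and returns True; else False.
- robot.move_j(angles): joint-space move.
- fingers.gripper_to(opening, force=None): opening from 0.0 (shut) to 1.0 (fully open); force is the grip in N (None keeps the last); returns when the fingers have stopped.
- robot.pause(seconds).
- robot.inverse_kinematics(position, orientation): joint angles nearest the present ones, or None.
- vision.grab_frame(name): name is "scene" or "top" or "wrist"; returns the picture (420x560x3 uint8, red, green, blue); there is no depth.
- vision.calibration(name): a dict with "mtx" (3x3 intrinsics, pixels), "extrinsics" (4x4, takes a point from world to camera coordinates); the wrist camera has in their place "T_tool_cam" (4x4, takes a point from camera to tool coordinates, whose origin is the TCP and whose axes are the flange's). Camera axes: x right, y up, looking along -z (the intrinsics and any distortion apply to the point x, -y, -z); pixel columns grow to the right and rows downward; lengths in m; the calibration is good to about 2 mm. A picture is of the moment at which its call begins: read the wrist's pose just before it. calibration takes no time and is no camera call.
A pose or a line that the arm cannot do raises robot.PlanningError and nothing moves.
- workorder.close_job(): hands the job in, once; it reports no verdict.
Trained networks look in the newest picture that a camera, given by its name, has taken for a name from the list of things; names that differ only in an ending like _2 or _b are one class to them, and where a whole thing is asked for, a point or a joint stands for the part that bears it (a point fixed in the world has none). Each returns a list of dicts, best first, with "p" (0 to 1); they miss things now and then, are a little off and sometimes report something else, mostly with a low value. They report only what shows in the picture. A call takes as long as a camera call.
- recognise(label, camera): "rect" ([centre column, centre row, width, height] in pixels, round what is visible of it).
Readings, each from a call of its own:
- robot.current_time_s(): time.
- robot.current_joint_positions(): joint angles.
- robot.current_dq(): joint speeds.
- robot.current_joint_torque(): joint torques, N m.
- robot.current_tool_pos(): TCP position.
- robot.current_eef_rot(): TCP orientation.
- robot.current_contact_force(): force on the tool from outside, world axes, zero at the start.
- robot.current_torque(): the same for the moment, N m.
- robot.current_finger_gap(): opening from 0.0 (shut) to 1.0 (fully open).
Only numpy, scipy, OpenCV 4.12 (cv2) and the standard library are available. Lean on these libraries where they do the work, as an engineer would, in place of code of your own. Each camera call takes 0.05 s, during which the arm holds its last target.

## Working session

There is one attempt and no reset: what is moved stays moved. The work goes in short steps, each a Python script; the robot and the scene stay as the last script left them, time stands still between calls to the robot, and variables do not carry over. Pictures are saved under pics/ and viewed, and the job is handed in when it is done.

```bash
mkdir -p pics; ls
python3 - <<'E'
from station import robot, fingers, vision, workorder, recognise
import cv2,json
for n in ("scene","top"):
    im=vision.grab_frame(n); cv2.imwrite(f"pics/{n}0.png",im[:,:,::-1])
    for l in ("lockbox","mark12","dial_grip","cover_grip","bottle","jar","tipbox"):
        r=recognise(l,n); print(n,l,[(d['rect'],round(d['p'],2)) for d in r[:2]])
    print(vision.calibration(n))
print(robot.current_time_s(),robot.current_tool_pos(),robot.current_eef_rot())
E
```

```text
pics
scene lockbox [([291.0, 223.6, 97.6, 73.6], 0.77)]
scene mark12 [([291.6, 225.4, 99.5, 75.5], 0.84)]
scene dial_grip [([313.5, 204.6, 27.0, 21.8], 0.56)]
scene cover_grip [([277.2, 217.1, 63.3, 41.7], 0.55)]
scene bottle [([369.5, 182.7, 22.4, 43.5], 0.94), ([291.5, 223.6, 94.7, 73.1], 0.73)]
scene jar [([146.5, 238.8, 26.4, 37.1], 0.82)]
scene tipbox [([140.3, 322.9, 53.6, 62.0], 0.58)]
{'mtx': array([[427.50238024,   0.        , 271.70255087],
       [  0.        , 427.50238024, 207.21513829],
       [  0.        ,   0.        ,   1.        ]]), 'extrinsics': array([[ 5.40963806e-01,  8.41045108e-01, -1.13490388e-03,
        -2.53597021e-01],
       [-5.37406401e-01,  3.46699457e-01,  7.68761241e-01,
         1.66109942e-01],
       [ 6.46956351e-01, -4.15262102e-01,  6.39534882e-01,
        -1.69375676e+00],
       [ 0.00000000e+00,  0.00000000e+00,  0.00000000e+00,
         1.00000000e+00]])}
top lockbox [([259.2, 208.4, 87.9, 70.0], 0.62)]
top mark12 [([260.6, 209.9, 80.1, 67.5], 0.59)]
top dial_grip [([237.1, 202.4, 22.5, 21.6], 0.88)]
top cover_grip [([275.2, 209.3, 54.3, 53.7], 0.65)]
top bottle [([161.9, 207.7, 29.3, 23.0], 0.92)]
top jar [([383.1, 260.8, 25.9, 22.9], 0.58)]
top tipbox [([414.6, 183.8, 29.3, 41.5], 0.91)]
{'mtx': array([[431.84564873,   0.        , 281.610421  ],
       [  0.        , 431.84564873, 215.66483475],
       [  0.        ,   0.        ,   1.        ]]), 'extrinsics': array([[ 0.0272688 , -0.99961915, -0.00423923, -0.03313482],
       [ 0.99147877,  0.02650585,  0.1275433 , -0.46804844],
       [-0.12738236, -0.00768106,  0.99182394, -1.45300958],
       [ 0.        ,  0.        ,  0.        ,  1.        ]])}
0.8 [ 0.23021689 -0.49952846  0.248335  ] [ 1.79994705e+02 -1.75836449e-04  2.47427379e+01]
```

Run:
```python
import cv2
im=cv2.imread("pics/top0.png"); c=im[155:265,195:325]; cv2.imwrite("pics/top0c.png",cv2.resize(c,None,fx=6,fy=5.4545,interpolation=cv2.INTER_CUBIC)[:600])
```

```text
(no output)
```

View pics/top0.png

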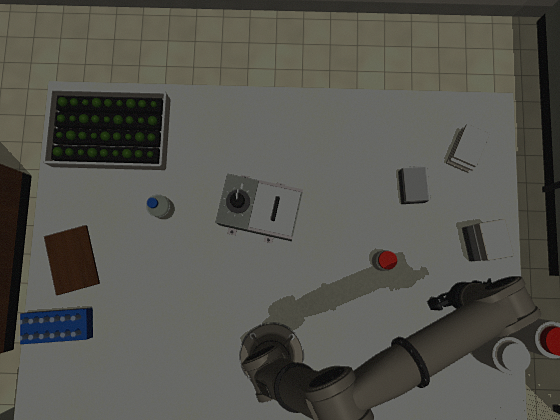

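View pics/scene0.png

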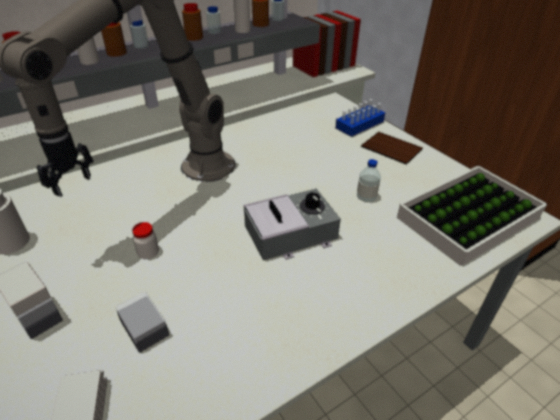

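```bash
cat > h.py <<'E'
from station import robot, fingers, vision, workorder, recognise
import numpy as np, cv2
from scipy.spatial.transform import Rotation as R
def ray(n,px,z,T=None):
    c=vision.calibration(n); K=c['mtx']
    d=np.array([(px[0]-K[0,2])/K[0,0],-(px[1]-K[1,2])/K[1,1],-1.])
    if T is None: Tw=np.linalg.inv(c['extrinsics'])
    else: Tw=T@c['T_tool_cam']
    o=Tw[:3,3]; v=Tw[:3,:3]@d
    return o+v*(z-o[2])/v[2]
def toolT():
    T=np.eye(4); T[:3,:3]=R.from_euler('xyz',robot.current_eef_rot(),degrees=True).as_matrix(); T[:3,3]=robot.current_tool_pos(); return T
E
python3 - <<'E'
from h import *
print("dial",ray("top",(237.1,202.4),.11),"cover",ray("top",(275.5,209),.106),"bottle",ray("top",(161.9,207.7),.07))
print("jar",ray("top",(383,260.8),.05))
print(vision.calibration("wrist"))
im=cv2.imread("pics/top0.png")
E
```

```text
dial [0.49820497 0.12518918 0.11      ] cover [ 0.48038343 -0.00054728  0.106     ] bottle [0.47980749 0.38108926 0.07      ]
jar [ 0.32335866 -0.36318062  0.05      ]
{'mtx': array([[295.03941676,   0.        , 282.15286323],
       [  0.        , 295.03941676, 213.79143864],
       [  0.        ,   0.        ,   1.        ]]), 'T_tool_cam': array([[-1.92862874e-05,  9.48938387e-01,  3.15461467e-01,
         8.21756679e-02],
       [ 9.99999965e-01,  1.01675067e-04, -2.44711623e-04,
         8.66386314e-04],
       [-2.64290819e-04,  3.15461451e-01, -9.48938356e-01,
        -1.25338402e-01],
       [ 0.00000000e+00,  0.00000000e+00,  0.00000000e+00,
         1.00000000e+00]])}
```

View pics/top0c.png

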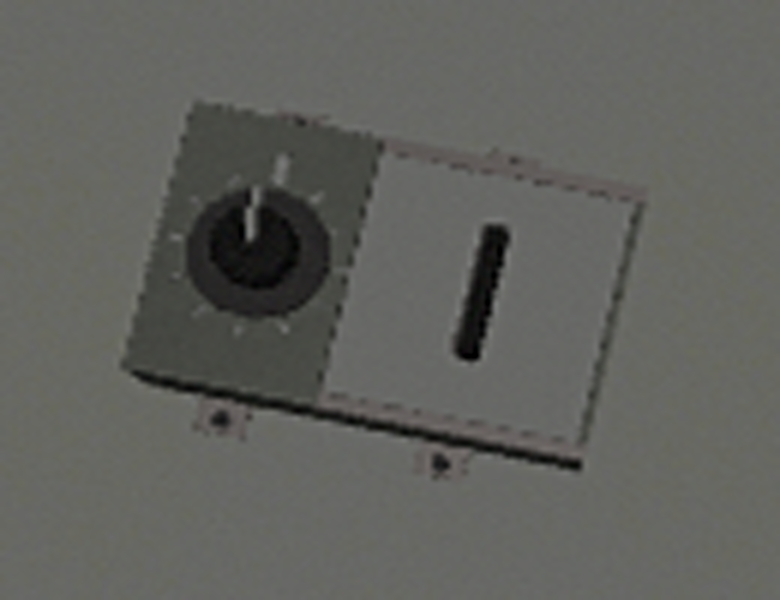

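Run:
```python
from h import *
robot.move_to([.53,.07,.26],[180,0,0])
T=toolT(); np.save("T1.npy",T)
im=vision.grab_frame("wrist"); cv2.imwrite("pics/w1.png",im[:,:,::-1])
for l in ("mark12","dial_grip","cover_grip"):
    r=recognise(l,"wrist"); print(l,[(d['rect'],round(d['p'],2)) for d in r[:2]])
print(robot.current_time_s(),T[:3,3],robot.current_eef_rot())
c=im[60:390,40:520,::-1]
cv2.imwrite("pics/w1c.png",cv2.resize(im[100:350,100:433,::-1],None,fx=2.4,fy=2.4,interpolation=cv2.INTER_CUBIC))
```

```text
mark12 [([230.6, 214.4, 77.3, 70.8], 0.67)]
dial_grip [([229.2, 215.6, 75.3, 72.9], 0.77)]
cover_grip [([347.7, 231.9, 165.6, 146.2], 0.83)]
3.2917 [0.53023864 0.06858165 0.25983111] [ 1.79985360e+02  5.73464312e-03 -7.99315734e-02]
```

View pics/w1.png

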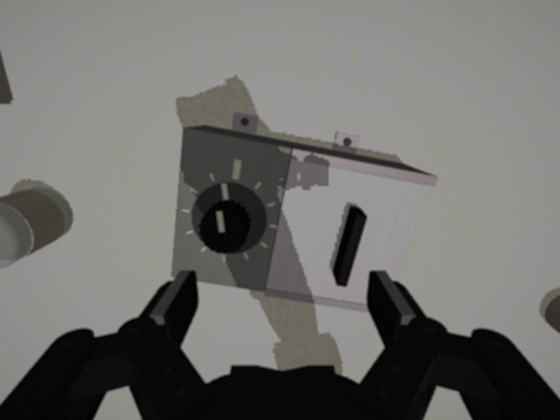

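View pics/w1c.png

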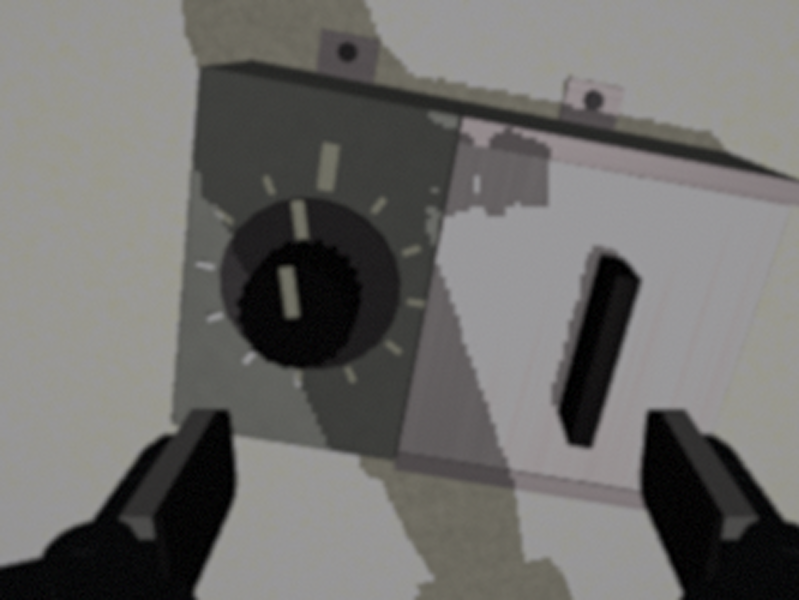

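Run:
```python
from h import *
from scipy.optimize import least_squares
T=np.load("T1.npy")
P=lambda x,y,z: ray("wrist",(x/2.4+100,y/2.4+100),z,T)[:2]
m12=P(329,167,.085)
sm=np.array([P(*p,.085) for p in [(378,205),(411,250),(415,302),(393,348),(349,374),(297,379),(250,358),(215,317),(204,265),(224,216),(269,184)]])
k=np.arange(1,12)
def f(v):
    a=v[2]-np.radians(30*k)
    m=v[:2]+v[3]*np.c_[np.cos(a),np.sin(a)]
    return np.r_[(m-sm).ravel(), (v[:2]+.053*np.array([np.cos(v[2]),np.sin(v[2])])-m12)]
s=least_squares(f,[.5,.12,-.15,.05]); c=s.x[:2]
print("centre",c,"yaw",np.degrees(s.x[2]),"r",s.x[3],"rms",np.sqrt(np.mean(s.fun**2)), np.abs(s.fun).max())
print("m12 dir",np.degrees(np.arctan2(*(m12-c)[::-1])))
def ang(a,b): d=b-a; return np.degrees(np.arctan2(d[1],d[0]))
print("boundary yaw",ang(P(399,458,.085),P(463,115,.085)),"left",ang(P(173,422,.085),P(200,67,.085)))
print("bar yaw",ang(P(570,443,.121),P(598,255,.121)),ang(P(593,446,.121),P(638,280,.121)), "bar c",np.mean([P(570,443,.121),P(600,250,.121),P(593,446,.121),P(638,280,.121)],0))
p1=P(301,220,.092);p2=P(286,266,.128);p3=P(294,320,.128)
print("pointer dirs",ang(c,p1),ang(c,p2),ang(p3,p2),"hub c",P(300,303,.128))
y=s.x[2]; print("expected bar",c+.127*np.array([np.sin(y),-np.cos(y)]))
```

```text
centre [0.50795487 0.12465558] yaw -10.91972893676119 r 0.04771643080882918 rms 0.00033905766831444055 0.0006819076517107503
m12 dir -11.451306822954434
boundary yaw -10.256934927398495 left -10.59437638169564
bar yaw -4.179240583978382 -9.604131541185025 bar c [0.48772073 0.00166396]
pointer dirs 2.4341896875818807 2.7822893885446396 4.088019220019008 hub c [0.51509477 0.1213528 ]
expected bar [ 4.83896804e-01 -4.49001783e-05]
```

Run:
```python
from h import *
np.set_printoptions(precision=1,suppress=True)
print(robot.current_joint_positions())
for yaw in range(-180,181,30):
    print(yaw,robot.inverse_kinematics([.508,.1247,.114],[180,0,yaw]))
```

```text
[  17.8   19.2  -35.9   86.7   11.4   77.8 -109.1]
-180 [ 31.8  41.3 -71.1 100.   41.6  70.1  39.4]
-150 [ 27.6  35.3 -61.7 100.1  34.   65.6  75.5]
-120 [ 27.6  35.3 -61.7 100.1  34.   65.6 105.5]
-90 [ -55.    29.4   53.9  103.2  -26.9   61.3 -171.3]
-60 [ -24.5   21.5   11.3  102.1   -4.9   56.9 -161.3]
-30 [   7.5   24.5  -30.2  100.8   14.2   58.5 -148. ]
0 [  11.    25.5  -35.1  100.7   16.7   59.1 -120.2]
30 [ 14.3  26.7 -39.8 100.6  19.4  59.8 -92.4]
60 [ 17.5  28.1 -44.5 100.5  22.2  60.7 -64.8]
90 [ 21.5  30.3 -50.7 100.3  26.2  62.1 -38.1]
120 [ 24.8  32.7 -56.4 100.2  30.1  63.7 -11.3]
150 [ 28.1  35.8 -62.6 100.1  34.7  65.9  14.9]
180 [ 31.8  41.3 -71.1 100.   41.6  70.1  39.4]
```

Run:
```python
from h import *
robot.move_to([.508,.1247,.22],[180,0,90])
T=toolT(); np.save("T2.npy",T)
im=vision.grab_frame("wrist"); cv2.imwrite("pics/w2.png",im[:,:,::-1])
cv2.imwrite("pics/w2c.png",cv2.resize(im[100:350,100:433,::-1],None,fx=2.4,fy=2.4,interpolation=cv2.INTER_CUBIC))
print(robot.current_time_s(),T[:3,3],robot.current_eef_rot(),robot.current_joint_positions())
```

```text
4.55 [0.5082254  0.12434616 0.22008962] [1.79980373e+02 1.28493597e-02 8.99166250e+01] [ 23.93649897  23.88193569 -53.58820724  92.01834909  19.8149014
  74.18515775 -32.85995659]
```

View pics/w2.png

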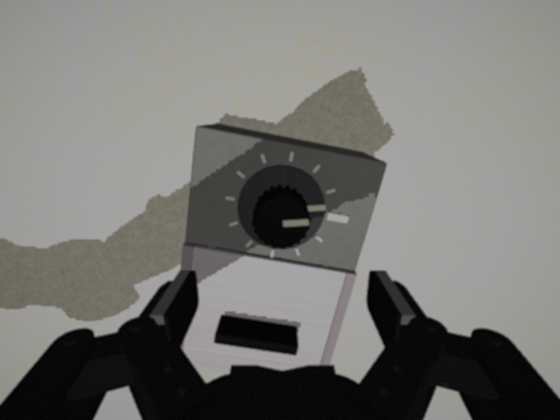

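View pics/w2c.png

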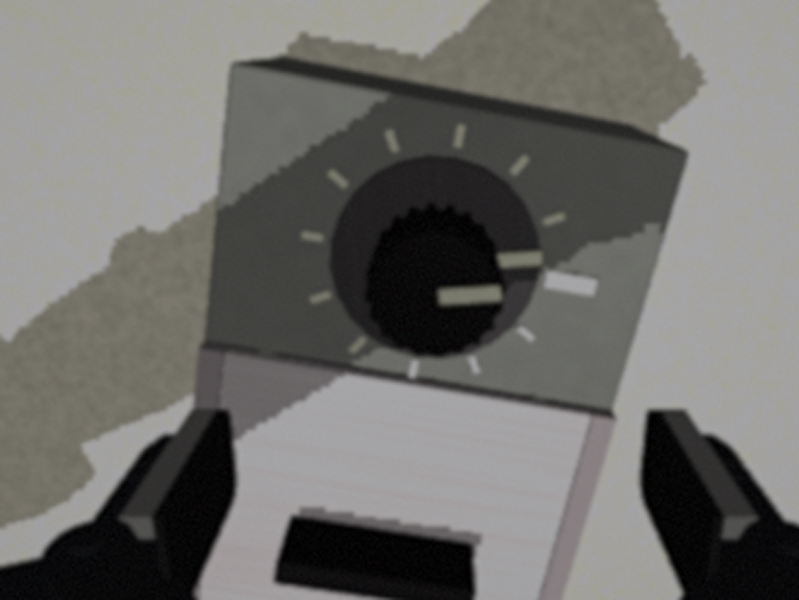

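Run:
```python
from h import *
from scipy.optimize import least_squares
T=np.load("T2.npy")
P=lambda x,y,z: ray("wrist",(x/2.4+100,y/2.4+100),z,T)[:2]
m12=P(571,284,.085)
sm=np.array([P(*p,.085) for p in [(526,334),(474,366),(413,369),(358,346),(320,298),(312,237),(338,179),(392,141),(459,136),(519,165),(554,219)]])
k=np.arange(1,12)
def f(v):
    a=v[2]-np.radians(30*k)
    m=v[:2]+v[3]*np.c_[np.cos(a),np.sin(a)]
    return np.r_[(m-sm).ravel(), (v[:2]+.053*np.array([np.cos(v[2]),np.sin(v[2])])-m12)]
s=least_squares(f,[.5,.12,-.15,.05]); c=s.x[:2]
print("centre",c,"yaw",np.degrees(s.x[2]),"r",s.x[3],"rms",np.sqrt(np.mean(s.fun**2)), np.abs(s.fun).max())
def ang(a,b): d=b-a; return np.degrees(np.arctan2(d[1],d[0]))
p1=P(521,259,.092);p2=P(439,297,.128);p3=P(502,294,.128)
print("pointer dirs",ang(c,p1),ang(c,p3),ang(p2,p3))
print("hub top c",P(435,275,.128))
```

```text
centre [0.50890734 0.1240366 ] yaw -10.777886608783067 r 0.04778429792053576 rms 0.0002263816638346049 0.0008018304357378936
pointer dirs 3.9717429841034817 3.834756447035628 2.807577126328022
hub top c [0.50893479 0.13209338]
```

Run:
```python
from h import *
print(robot.line_to([.5085,.1243,.114],[180,0,90],velocity=.1,f_stop=10))
print(robot.current_tool_pos(),robot.current_contact_force())
fingers.gripper_to(0.0,force=40)
print(robot.current_finger_gap(),robot.current_contact_force(),robot.current_tool_pos(),robot.current_eef_rot())
print(robot.current_time_s(),robot.current_joint_positions())
im=vision.grab_frame("wrist"); cv2.imwrite("pics/w3.png",im[:,:,::-1])
```

```text
False
[0.50905825 0.12460797 0.11469502] [-0.31755897 -0.16729503  0.29950099]
0.505229442242084 [-4.00817516 -1.59940157  5.58617808] [0.5072091  0.12435375 0.11460854] [-1.79865500e+02  6.43053288e-02  9.00119800e+01]
6.2333 [ 21.03160168  29.93534048 -50.01802497 100.30039887  25.64287315
  62.08346907 -37.62641035]
```

View pics/w3.png

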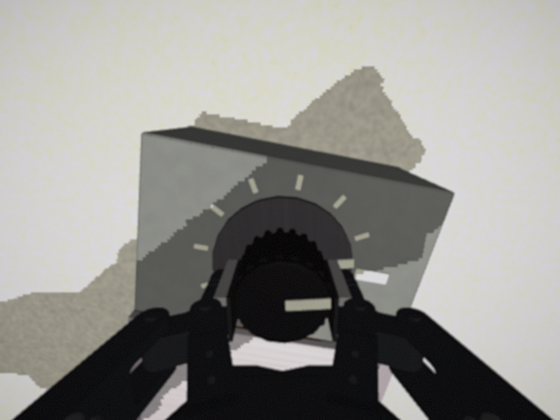

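```bash
cat >> h.py <<'E'
def turn(deg,name,n=3):  # deg clockwise
    j=np.array(robot.current_joint_positions(),float)
    for i in range(1,n+1):
        q=j.copy(); q[6]-=deg*i/n; robot.move_j(list(q))
    robot.pause(.4)
    T=toolT(); np.save(name+".npy",T)
    im=vision.grab_frame("wrist"); cv2.imwrite(f"pics/{name}.png",im[:,:,::-1])
    print(robot.current_time_s(),robot.current_tool_pos(),robot.current_eef_rot(),robot.current_contact_force(),robot.current_torque(),robot.current_finger_gap())
E
python3 -c "
from h import *
turn(74,'w4')"
```

```text
8.2083 [0.50636196 0.12500397 0.11463685] [-179.97257632    0.22135749   16.22829516] [-5.64134837  0.83793377  4.3362299 ] [0.28449458 1.10902639 0.04814591] 0.5027956194725136
```

View pics/w4.png

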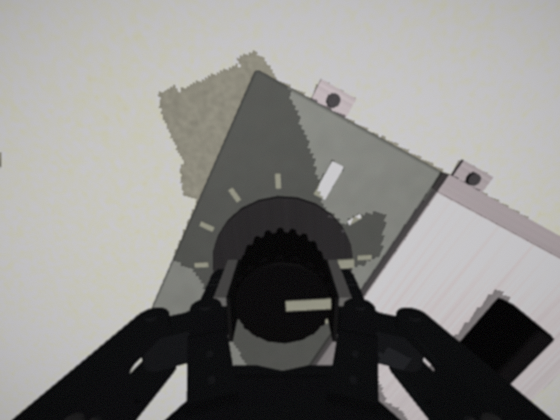

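```bash
python3 - <<'E'
from h import *
T=np.load("w4.npy")
P=lambda x,y,z: ray("wrist",(x,y),z,T)[:2]
a,b,s,m=P(285,306,.128),P(331,304.5,.128),P(346,264,.092),P(364,258,.085)
for c in ([.5085,.1243],[.5075,.1250]):
  ang=lambda a,b: -10.85-np.degrees(np.arctan2(*(b-a)[::-1]))
  c=np.array(c);print(ang(a,b),ang(c,b),ang(c,s),ang(c,m),ang(c,P(330,178,.085)))
E
python3 -c "
from h import *
turn(-120,'w5',4)"
```

```text
60.713120213032205 61.02848782455893 60.426736254729796 60.876470308944626 -0.10728877460960362
60.713120213032205 59.139946901207885 59.28500569991686 60.007672369903865 0.4056299655560629
10.925 [0.50774459 0.12465114 0.11471494] [-1.79940569e+02 -3.91906308e-02  1.36076763e+02] [ 5.45786641 -1.09998252 -3.2630808 ] [-0.25174703 -1.14204315 -0.04195965] 0.5004515724527405
```

View pics/w5.png

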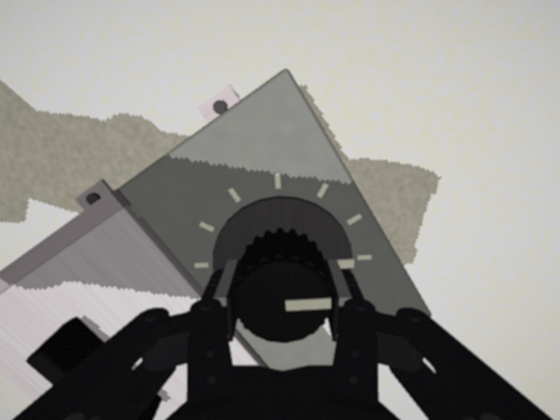

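```bash
python3 -c "
from h import *
turn(90,'w6',3)
robot.pause(.2)
fingers.gripper_to(1.0)
p=robot.current_tool_pos(); e=robot.current_eef_rot()
robot.line_to([.5085,.1243,.22],[180,0,float(e[2])],velocity=.15)
T=toolT(); np.save('w7.npy',T)
im=vision.grab_frame('wrist'); cv2.imwrite('pics/w7.png',im[:,:,::-1])
cv2.imwrite('pics/w7c.png',cv2.resize(im[100:350,100:433,::-1],None,fx=2.4,fy=2.4,interpolation=cv2.INTER_CUBIC))
print(robot.current_time_s(),robot.current_joint_positions())
for y in (79,-101): print(y,robot.inverse_kinematics([.484,-.0005,.108],[180,0,y]))
"
```

```text
13.075 [0.50657103 0.12464464 0.11462908] [-179.89455881    0.18331761   46.21365994] [-4.93770825 -3.69043621  4.49166925] [-0.60212701  0.86036646  0.06305006] 0.5019319620311431
14.675 [ 23.96469758  24.00383637 -53.60338246  92.0955284   19.87015972
  74.19667955 -76.71140208]
79 [ 41.28577641  28.47750121 -56.73767395 106.48869338  27.4162408
  59.98351867 -37.5294918 ]
-101 [ -43.69352924   24.86928819   53.93849289  109.43170102  -23.73360508
   57.6364308  -170.20084558]
```

View pics/w7c.png

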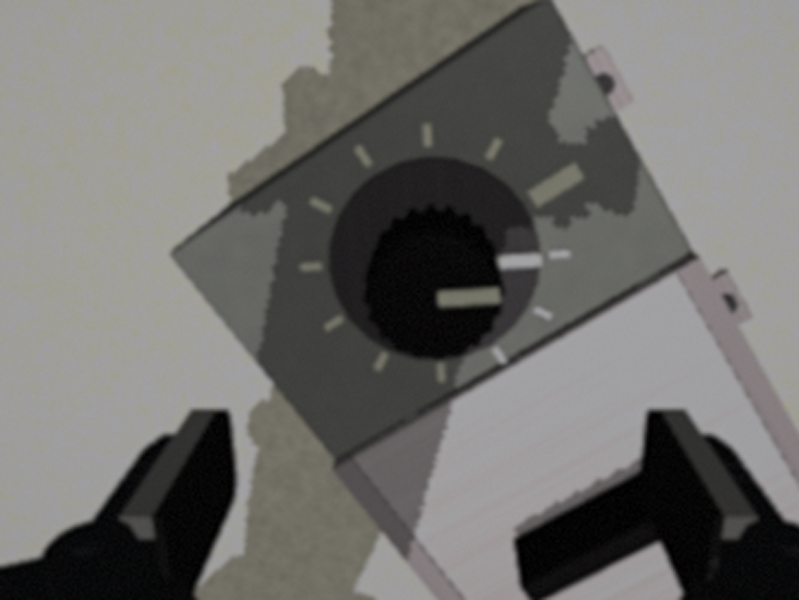

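Run:
```python
from h import *
T=np.load("w7.npy")
P=lambda x,y,z: ray("wrist",(x/2.4+100,y/2.4+100),z,T)[:2]
c=np.array([.5085,.1243]); ang=lambda a,b: -10.85-np.degrees(np.arctan2(*(b-a)[::-1]))
print("pointer",ang(c,P(520,262,.092)),ang(c,P(502,296,.128)),ang(P(437,299,.128),P(502,296,.128)),"mark1",ang(c,P(559,254,.085)))
for y in (-10.85,169.15):
  for t in (0,.116):
    print(y,robot.inverse_kinematics([.4846-.188*t,-.0004-.982*t,.112],[180,0,y]))
```

```text
pointer 30.78778264804123 30.291147918181338 30.233496239235457 mark1 30.342740792349183
-10.85 [  29.22309745   22.21248926  -39.1244208   106.51532291   16.52132022
   57.01954708 -117.77959669]
-10.85 [  44.28978713   21.58617414  -40.35758951  107.64205309   16.56041849
   56.70327031 -104.14709423]
169.15 [ 44.12821068  30.49429442 -61.54580926 106.06953716  30.3790058
  61.91065326  50.01430779]
169.15 [ 63.91617487  36.31208495 -72.50256852 107.09360014  38.19370558
  65.98127671  56.67603304]
```

Run:
```python
from h import *
o=[180,0,-10.85]
robot.move_to([.4846,-.0004,.22],o)
T=toolT(); np.save("w8.npy",T)
im=vision.grab_frame("wrist"); cv2.imwrite("pics/w8.png",im[:,:,::-1])
print(robot.line_to([.4846,-.0004,.112],o,velocity=.1,f_stop=10),robot.current_tool_pos())
fingers.gripper_to(0.0,force=30)
print(robot.current_finger_gap(),robot.current_tool_pos(),robot.current_contact_force(),robot.current_time_s())
im=vision.grab_frame("wrist"); cv2.imwrite("pics/w9.png",im[:,:,::-1])
```

```text
False [ 4.85252430e-01 -2.70668355e-04  1.12644498e-01]
0.13175452898898363 [ 4.84651516e-01 -2.98307546e-04  1.12140653e-01] [-0.86208295 -0.38321095  2.75020402] 17.2667
```

View pics/w9.png

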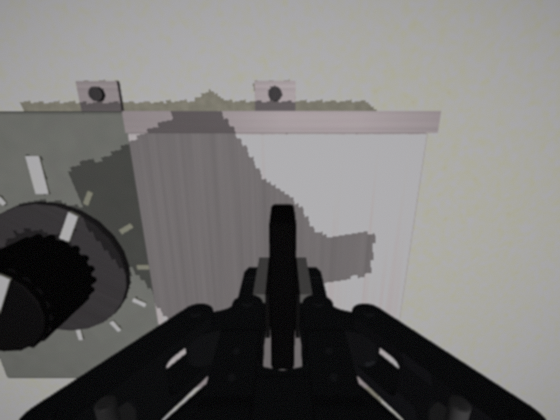

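The jaws hold the bar at (283,285), with a gap of about 11 mm. The pointer line at (68,226) aims at the one o'clock mark at (88,198). Next I slide the cover open.

Run:
```python
from h import *
o=[180,0,-10.85]
d=np.array([np.sin(np.radians(-10.85)),-np.cos(np.radians(-10.85)),0])
s=np.array([.4846,-.0004,.112])
print(robot.line_to(list(s+.117*d),o,velocity=.06,f_stop=22))
p=np.array(robot.current_tool_pos()); print(p,(p-s)@d,robot.current_contact_force(),robot.current_finger_gap())
robot.pause(.4)
fingers.gripper_to(0.5)
robot.line_to(list(np.r_[p[:2],.25]),o,velocity=.15)
T=toolT(); np.save("w10.npy",T)
im=vision.grab_frame("wrist"); cv2.imwrite("pics/w10.png",im[:,:,::-1])
im=vision.grab_frame("top"); cv2.imwrite("pics/top1.png",cv2.resize(im[150:300,130:450,::-1],None,fx=2.5,fy=2.5,interpolation=cv2.INTER_CUBIC))
print(robot.current_time_s())
```

```text
False
[ 0.46311759 -0.11283269  0.11210604] 0.11446658723476251 [0.96702519 7.67416957 4.26468046] 0.13243010525127963
21.3917
```

View pics/w10.png

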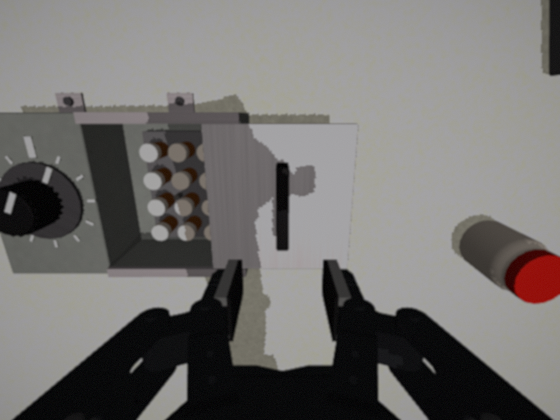

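View pics/top1.png

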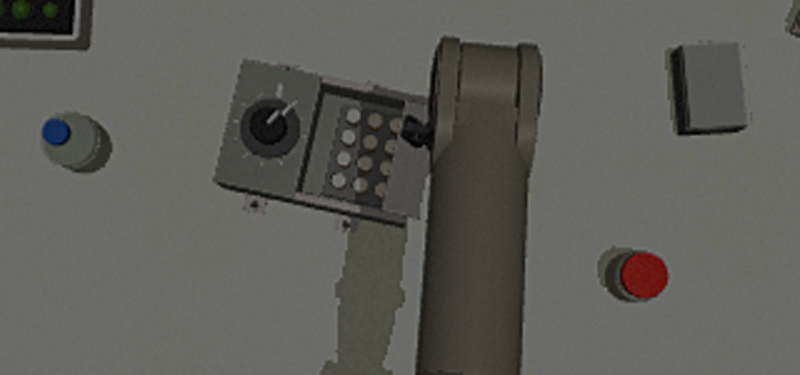

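Run:
```python
from h import *
T=np.load("w10.npy")
P=lambda x,y,z: ray("wrist",(x,y),z,T)[:2]
y=np.radians(-10.85); d=np.array([np.sin(y),-np.cos(y)]); c=np.array([.5085,.1243])
b=(P(282.5,163,.121)+P(282.5,249,.121))/2
print("bar from dial",(b-c)@d-.127)
ang=lambda a,b: -10.85-np.degrees(np.arctan2(*(b-a)[::-1]))
print("dial",ang(c,P(46,176,.092)),ang(P(8,213,.128),P(14,194,.128)),"m1",ang(c,P(58,160,.085)))
workorder.close_job(); print(robot.current_time_s())
```

```text
bar from dial 0.11497749892887271
dial 26.81963676369218 30.732595032781937 m1 29.836861178066414
the job is handed in; nothing more can be done
the job is handed in; nothing more can be done
```

The box is unlocked, its cover is fully open, and I've handed in the job. The last clock reading, just before that, was 21.4 s of the 48 s allowed.

**Dial:** I turned it in a single grip, and the pointer did not move relative to the jaws.

| Stop | Angle | How it was read | Hold |
|---|---|---|---|
| Two o'clock | about 60° | camera, readings 59–61° | at least 0.4 s |
| Ten o'clock | about −60° | wrist rotation and the pointer against the ten mark | at least 0.4 s |
| One o'clock | about 30.4° | camera, after letting go | at least 0.6 s |

**Cover:** It slid 114.5 mm by the arm's reading and 115 mm by the camera. The force on the tool rose to about 8 N, which fits it reaching its stop. I then let go and lifted clear.

**Last checks:**
- **Dial reading:** the two readings from the final picture disagreed slightly. The line on the dial's hub gave 30.7° and the line on its skirt 26.8°. Both are within the 8° tolerance; the skirt line was near the picture's edge and picked by hand.
- **Bottle, jar and tip box:** by eye, all three stand upright in the last overhead picture. I did not measure whether they had shifted.

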